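Clear the scale and weigh in the full tin

ROBOT

A 6-joint arm with a two-finger parallel gripper is mounted at the origin on the work surface. World frame = base frame: x ahead of the robot, y to its left, z up, the work surface at z = 0. Lengths are in m, angles in rad, forces in N, time in s.
With the tool pointing down it reaches from about 0.35 to 0.775 m from the base axis. Payload 7.3 kg.
Tool frame: the origin (TCP) lies between the finger pads; the fingertips stand 14 mm ahead of it and the grasp point (between the pads) lies 5 mm behind it; z points along the fingers, y is the line along which they close (so a half turn about z gives the same grasp; the last joint's range is limited). The gripper opens to 92 mm and grips with 3 to 60 N. Pads are 19 mm wide; open, the fingers measure 130 mm over their backs; the gripper's body (75 mm by 190 mm) begins 47 mm behind the grasp point.
Start: joints at [-1.378, 0.342, 1.524, -0, 1.275, -0.146], TCP at [0.175, -0.495, 0.241] pointing down, gripper open.
Joint ranges: [-2.53, 2.53], [-0.77, 2.02], [0.04, 2.7], [-1, 4.14], [0.28, 2.66], [-3.11, 3.11]. Speed limits (rad/s): [2.57, 2.57, 3.14, 3.14, 3.14, 3.14].

INTERFACE

Orientations are given as [roll, pitch, yaw] about the fixed x, y, z axes, in that order (R = Rz(yaw) Ry(pitch) Rx(roll)).
In Python, from cell import robot, eyes gives the robot as it stands. The module is installed in compiled form; this text tells all that it offers.
- The arm moves only by the shell command python3 -m handwheel 'ROWS' [FORCE]. ROWS is JSON, one flat list of numbers, 5 for each row, row after row: the shift along the world's x, y, z in mm, then the turn about the world's z in rad, then the opening, from 0 (shut) to 1 (fully open). In form: [x, y, z, spin, jaw, x, y, z, spin, jaw, ...]. A call has 1 to 8 rows; each row shifts and turns the commanded pose from where the row before left it; what a row does not reach is not made up. A row lasts 1/10 s, in which the tool goes at most 50 mm and 8.59 degrees, less where a joint would pass 70% of its speed; a pose out of reach is approached as far as the arm can. A call with a gripper value outside its range is refused whole. The fingers move at their own pace and stop on an object; FORCE is the grip in N (left out, the last holds). Time passes only in rows, so rows that do not move let the fingers close. It gives the time, the measured TCP pose, the force, the opening and the grip force at its end, in the units of the state.
- robot.observe(): the state, without advancing time (a new reading comes with each control period).
- eyes.read_camera(name): name is "scene" or "top" or "wrist"; returns (picture, depth): 480x640x3 uint8, blue, green, red; 480x640 float32, m along the optical axis (not along the pixel's ray), 0 where there is no reading.
- eyes.calibration(name): a dict with "fx", "fy", "cx", "cy" (pixels), "world_to_cam" (4x4, takes a point from world to camera coordinates). Camera axes: x right, y down, z forward; pixel columns grow to the right and rows downward; lengths in m; the calibration is good to about 2 mm. A picture is of the moment at which its call begins: read the wrist's pose just before it. calibration takes no time and is no camera call; for the wrist camera it gives the pose at the moment of the call.
- robot.hand_in(): hands the job in; it is judged then, once.
The state is a dict: "time": time; "qpos": joint angles; "qvel": joint speeds; "joint_efforts": joint torques, N m; "tool_pos": TCP position; "tool_rot": TCP orientation; "contact_force": force on the tool from outside, world axes, zero at the start; "torque": the same for the moment, N m; "opening": finger opening in m; "grip_force": force on a finger pad.
Only numpy, scipy, OpenCV 4.12 (cv2) and the standard library are available. Lean on these libraries where they do the work, as an engineer would, in place of code of your own. Each camera call takes 0.05 s, during which the arm holds its last target. There are 200 camera calls.

TASK

Using the scraper block, wipe the four toffee chips off the scale's platform into the steel pan behind it (no fingers on the chips), then stand the scraper upright back on its wooden board. Only one of the three identical tins in the sloping rack is full: feel for the heavy one by lifting, and stand it upright near the middle of the scale's platform, leaving the two light tins standing in the rack in their own places. Never press the platform down to its stop, and leave the cups, the bottle and the tongs alone.

Things in the scene. Friction and masses are not known exactly. Their poses are not given: they have to be found in the camera images.
- scale: white mechanical kitchen scale, fixed; housing 140 (x) x 150 (y) x 55 mm high under a square steel platform. Origin on the counter below the platform's centre; its x points away from the robot, towards the pan.
- platform (a joint): how far the scale's sprung platform is pressed down, m: 0 unloaded (with the chips on it too), about 0.001 under a light tin, 0.007 to 0.010 under the full tin, 0.025 at its lower stop; spring 600 N/m after the first 1 N
- platform_top (a point): centre of the upper face of the scale's square steel platform, 164 x 164 x 6 mm, flat, without rims, sides along the scale's x and y; 80 mm above the counter when unloaded
- pan: open shallow steel pan, 160 (x) x 200 (y) x 40 mm high, 3 mm walls, fixed, on the scale's far side; the platform's far edge overhangs its near wall by 7 mm inside. Origin: centre of its underside; x and y parallel to the scale's.
- board: small wooden board, fixed, 170 (x) x 90 (y) x 12 mm, where the scraper stands. Origin: centre of its underside.
- scraper: white plastic scraper block standing on the board: foot 120 (x, long) x 28 (y) x 30 mm high, above it a grip ridge 80 (x) x 18 (y) mm from 30 to 76 mm height. Origin: centre of its underside. 160 g
- rack: wooden tin rack, fixed, 280 mm long (y). Its flat deck rises 30 degrees towards its +x, away from the robot, so the tins lean towards the robot against a double front rail 45 mm high, square to the deck (lifted straight up a tin comes clear of it; lifted along its own axis it rubs). Tins 95 mm apart along y. Origin on the counter, 45 mm below the middle tin's underside centre.
- tin_a: one of three identical closed aluminium tins, square, 50 x 50 mm and 90 mm tall, lid rim 51 mm; one of the three is full (about 0.6 kg), the other two nearly empty (about 0.15 kg), which cannot be seen. Origin: centre of its underside, z to the lid, sides along its x and y (y along the rack). It starts standing on the rack's deck, leaning 30 degrees.
- tin_b: one of three identical closed aluminium tins, square, 50 x 50 mm and 90 mm tall, lid rim 51 mm; one of the three is full (about 0.6 kg), the other two nearly empty (about 0.15 kg), which cannot be seen. Origin: centre of its underside, z to the lid, sides along its x and y (y along the rack). It starts standing on the rack's deck, leaning 30 degrees.
- tin_c: one of three identical closed aluminium tins, square, 50 x 50 mm and 90 mm tall, lid rim 51 mm; one of the three is full (about 0.6 kg), the other two nearly empty (about 0.15 kg), which cannot be seen. Origin: centre of its underside, z to the lid, sides along its x and y (y along the rack). It starts standing on the rack's deck, leaning 30 degrees.
- chip_0: broken chip of hard toffee, about 24 x 18 x 10 mm, 10 g, lying on the scale's platform at the start. Origin: centre of its underside.
- chip_1: broken chip of hard toffee, about 24 x 18 x 10 mm, 10 g, lying on the scale's platform at the start. Origin: centre of its underside.
- chip_2: broken chip of hard toffee, about 24 x 18 x 10 mm, 10 g, lying on the scale's platform at the start. Origin: centre of its underside.
- chip_3: broken chip of hard toffee, about 24 x 18 x 10 mm, 10 g, lying on the scale's platform at the start. Origin: centre of its underside.
- cups: stack of paper cups, bystander, 76 mm across, 100 mm tall. Origin: centre of its underside.
- bottle: amber glass syrup bottle, bystander, 56 mm across, 150 mm tall. Origin: centre of its underside.
- tongs: steel tongs with black tips lying on the counter, bystander, 260 mm long (x), 70 mm wide, 11 mm high. Origin: their middle, on the counter.
Mind the look-alikes: they are no part of the job. There is more than one size of the scale; the one meant has the size given above.

How it is judged:
On the way, in this order (a step that is already met when the one before it is completed fails the run):
1. all four chips have been wiped into the pan (x of chip_0 in the frame of pan between -0.08 and 0.08 m and y of chip_0 in the frame of pan between -0.1 and 0.1 m and z of each of chip_0, chip_1, chip_2, chip_3 in the frame of pan below 0.04 m and x of chip_1 in the frame of pan between -0.08 and 0.08 m and y of chip_1 in the frame of pan between -0.1 and 0.1 m and x of chip_2 in the frame of pan between -0.08 and 0.08 m and y of chip_2 in the frame of pan between -0.1 and 0.1 m and x of chip_3 in the frame of pan between -0.08 and 0.08 m and y of chip_3 in the frame of pan between -0.1 and 0.1 m), for 0.2 s.
2. the scraper stands on its board, released (x of scraper in the frame of board between -0.05 and 0.05 m and y of scraper in the frame of board between -0.04 and 0.04 m and z of scraper in the frame of board between 0.006 and 0.018 m and angle between scraper's own z axis and vertical below 0.1 rad and contact force between the fingers and scraper below 0.05 N), for 0.2 s.
3. the full tin stands on the scale, released, the other two are in their places (value of joint platform above 0.005 m and (((horizontal distance between tin_a and platform_top below 0.045 m and angle between tin_a's own z axis and vertical below 0.1 rad and z of tin_a in the frame of platform_top between -0.006 and 0.006 m) and contact force between the fingers and tin_a below 0.05 N and linear speed of tin_a below 0.02 m/s and (distance of tin_b from where it was at the start of the episode below 0.025 m and angle between tin_b's own z axis and vertical between 0.35 and 0.7 rad) and (distance of tin_c from where it was at the start of the episode below 0.025 m and angle between tin_c's own z axis and vertical between 0.35 and 0.7 rad)) or ((horizontal distance between tin_b and platform_top below 0.045 m and angle between tin_b's own z axis and vertical below 0.1 rad and z of tin_b in the frame of platform_top between -0.006 and 0.006 m) and contact force between the fingers and tin_b below 0.05 N and linear speed of tin_b below 0.02 m/s and (distance of tin_a from where it was at the start of the episode below 0.025 m and angle between tin_a's own z axis and vertical between 0.35 and 0.7 rad) and (distance of tin_c from where it was at the start of the episode below 0.025 m and angle between tin_c's own z axis and vertical between 0.35 and 0.7 rad)) or ((horizontal distance between tin_c and platform_top below 0.045 m and angle between tin_c's own z axis and vertical below 0.1 rad and z of tin_c in the frame of platform_top between -0.006 and 0.006 m) and contact force between the fingers and tin_c below 0.05 N and linear speed of tin_c below 0.02 m/s and (distance of tin_a from where it was at the start of the episode below 0.025 m and angle between tin_a's own z axis and vertical between 0.35 and 0.7 rad) and (distance of tin_b from where it was at the start of the episode below 0.025 m and angle between tin_b's own z axis and vertical between 0.35 and 0.7 rad)))), for 0.2 s.
At the end, for the whole second after the job is handed in: All chips in the pan below its rim; scraper upright on its board (centre within 50 mm lengthwise, 40 mm sideways); one tin upright on the platform within 45 mm of its middle, pressing it 5 to 14 mm down; the other two leaning in the rack within 25 mm of their starts; all released (all of step 1 and all of step 2 and all of step 3 and value of joint platform below 0.014 m); the robot touches nothing.
It fails at once if the fingers touch a chip (contact force between the fingers and chip_0 above 0.5 N or contact force between the fingers and chip_1 above 0.5 N or contact force between the fingers and chip_2 above 0.5 N or contact force between the fingers and chip_3 above 0.5 N).
It fails at once if the platform is pressed down to its stop (more than 22 mm) (value of joint platform above 0.022 m).
It fails at once if the cups, the bottle or the tongs are moved by more than 30 mm or tipped (distance of any of cups, bottle, tongs from where it was at the start of the episode above 0.03 m or angle between any of cups, bottle, tongs's own z axis and vertical above 0.4 rad).
It also fails if it takes over 72 s, if anything falls off the work surface, if the arm or the gripper's body presses on something with over 40 N, if the wrist force passes 120 N, or if a joint passes its speed limit or range.

## Working session

There is one attempt and no reset: what is moved stays moved. The work goes in short steps, Python scripts to look and compute and a shell command to move; the robot and the scene stay as the last step left them, time stands still between calls to the robot, and variables do not carry over. Pictures are saved under pics/ and viewed, at most 13 in all, crops included, and the job is handed in when it is done.

```bash
mkdir -p pics; cat > h.py <<'E'
import numpy as np, cv2, json
from cell import robot, eyes
def shot(n,save=None):
    c=eyes.calibration(n); p,d=eyes.read_camera(n)
    if save: cv2.imwrite('pics/'+save,p)
    np.savez('pics/%s.npz'%n,p=p,d=d,K=[c['fx'],c['fy'],c['cx'],c['cy']],T=c['world_to_cam'])
    return p,d,c
def load(n):
    z=np.load('pics/%s.npz'%n); return z['p'],z['d'],z['K'],z['T']
def cloud(d,K,T):
    v,u=np.mgrid[:480,:640]; fx,fy,cx,cy=K
    P=np.stack([(u-cx)/fx*d,(v-cy)/fy*d,d],-1)
    R=T[:3,:3];t=T[:3,3]
    W=(P-t)@R; W[d<=0]=np.nan; return W
E
python3 - <<'E'
from h import *
s=robot.observe(); print(s)
for n in('top','scene'):
    p,d,c=shot(n,n+'0.png'); T=np.array(c['world_to_cam']); print(n,-T[:3,:3].T@T[:3,3],T[2,:3],c['fx'])
E
```

```text
{'time': 0.0, 'qpos': array([-1.37797624e+00,  3.42714453e-01,  1.52503010e+00,  8.43942349e-06,
        1.27537055e+00, -1.46007064e-01]), 'qvel': array([-7.01081908e-04, -1.13084090e-03,  2.65986167e-04,  9.10087116e-04,
       -4.42176187e-04,  1.11275429e-05]), 'joint_efforts': array([-6.17696824e-04, -4.31245780e+01, -2.44221890e+01,  7.17393612e-02,
        5.59275330e-02, -1.56122169e-04]), 'tool_pos': array([ 0.17444568, -0.49476384,  0.24004466]), 'tool_rot': array([-3.14008758e+00, -2.29483503e-04,  3.38824517e-01]), 'contact_force': array([0.4509999 , 0.04614792, 0.59715017]), 'torque': array([ 0.0397345 , -0.07456336, -0.01596282]), 'grip_force': 0.0, 'opening': 0.09184721355897314}
top [0.42970163 0.01845179 1.08185434] [ 0.09821964 -0.01894295 -0.99498446] 439.4092675303458
scene [ 0.9112875  -0.4995255   0.90571009] [-0.36824879  0.48917287 -0.79063439] 570.3992716063559
```

View pics/top0.png

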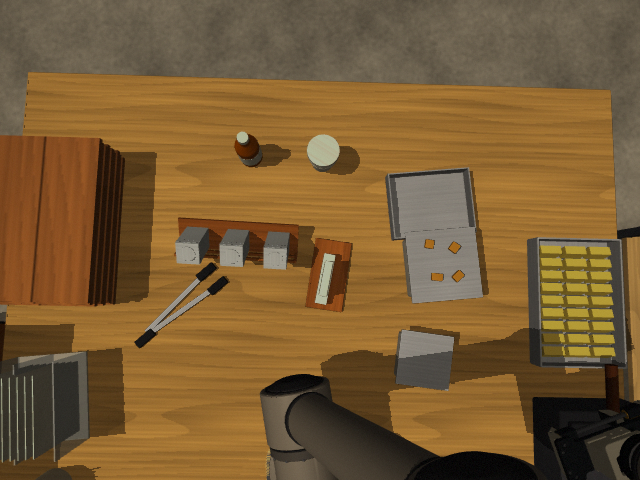

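View pics/scene0.png

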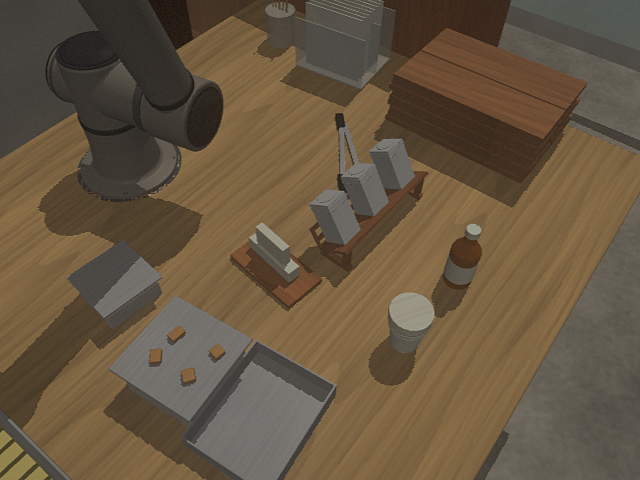

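Top view: the scale with four chips is at (445,265), with the pan behind it at (432,203). The scraper on its board is at (327,275). The tins are at (192,245), (235,246) and (276,250), the tongs at (180,305), the bottle at (247,148) and the cups at (323,152).
Look-alikes: the smaller grey scale at (425,358), which is too small and has no pan, and the yellow-bar tray at (578,305). I choose the scale at (445,265), which measuring should confirm at 164 mm.

```bash
python3 - <<'E'
from h import *
p,d,K,T=load('top'); W=cloud(d.astype(float),K,T)
hsv=cv2.cvtColor(p,cv2.COLOR_BGR2HSV); z=W[...,2]
v,u=np.mgrid[:480,:640]
def box(u0,v0,u1,v1): return (u>=u0)&(u<u1)&(v>=v0)&(v<v1)
def rect(m,name):
    m=cv2.morphologyEx(m.astype(np.uint8),cv2.MORPH_OPEN,np.ones((3,3)))
    n,l,st,_=cv2.connectedComponentsWithStats(m)
    for i in range(1,n):
        if st[i,4]<15: continue
        q=W[l==i]; 
        r=cv2.minAreaRect((q[:,:2]*1000).astype(np.float32))
        print(name,st[i,4],'c',np.round(r[0],1),'size',np.round(r[1],1),'ang',round(r[2],1),'z',np.round(np.nanmedian(q[:,2])*1000,1), 'med',np.round(np.nanmedian(q[:,:2],0)*1000,1))
rect(box(390,210,500,310)&(abs(z-.081)<.012),'plat')
rect(box(380,300,470,400)&(z>.05)&(z<.12),'small')
rect(box(380,160,490,245)&(z>.025)&(z<.055),'panrim')
rect(box(390,170,475,240)&(z<.02),'panfloor?')
rect(box(300,235,360,320)&(z>.075)&(z<.1),'ridge')
rect(box(300,235,360,320)&(z>.032)&(z<.06),'foot')
rect(box(300,235,360,320)&(z>.007)&(z<.02),'board')
rect(box(400,220,480,300)&(hsv[...,1]>110)&(z>.07),'chip')
rect(box(165,220,305,275)&(z>.09),'tinstop')
for a in((280,180),(165,180)): pass
rect(box(165,210,305,225)&(z>.02),'rackback')
rect(box(130,255,235,350)&(z>.005)&(z<.03),'tongs')
rect(box(230,125,265,170)&(z>.02),'bottle'); rect(box(300,130,345,175)&(z>.08),'cups')
E
python3 - <<'E'
import cv2;p=cv2.imread('pics/scene0.png');cv2.imwrite('pics/crop1.png',cv2.resize(p[120:460,90:450],None,fx=1.7,fy=1.7,interpolation=2))
E
```

```text
plat 5034 c [ 480.6 -284.7] size [164.4 165.4] ang 6.0 z 79.7 med [ 479.4 -283.4]
small 42 c [ 395.6 -226.3] size [ 4.7 29.7] ang 1.0 z 79.5 med [ 395.5 -226.1]
small 2921 c [ 261.7 -245.9] size [125.  123.8] ang 83.1 z 59.4 med [ 261.7 -244.8]
panrim 164 c [ 661.1 -363.8] size [121.8   7.2] ang 7.7 z 37.2 med [ 661.2 -363.3]
panrim 15 c [ 713.9 -303.4] size [ 2.9 13.7] ang 6.6 z 37.9 med [ 713.4 -303.2]
panrim 18 c [ 716.4 -329.3] size [17.2  4.2] ang 87.1 z 37.4 med [ 715.9 -328.1]
panrim 24 c [ 706.8 -238.3] size [ 3.8 20.3] ang 3.9 z 36.9 med [ 706.3 -236.8]
panrim 24 c [ 710.2 -267. ] size [ 3.6 20.6] ang 3.6 z 38.3 med [ 709.4 -266.9]
panrim 18 c [ 699.9 -171.3] size [ 3.3 14.2] ang 1.5 z 38.7 med [ 699.1 -171.3]
panrim 31 c [ 586.4 -371.1] size [21.2  3.3] ang 7.6 z 36.8 med [ 586.  -370.9]
panfloor? 36 c [ 717.3 -188. ] size [ 6.5 28.1] ang 1.8 z -0.3 med [ 716.9 -187.9]
panfloor? 4360 c [ 635.  -272.9] size [150.7 189. ] ang 6.2 z 2.8 med [ 640.2 -272.4]
panfloor? 104 c [ 692.4 -382.1] size [12.5 65.8] ang 89.9 z -0.3 med [ 698.9 -383.2]
panfloor? 18 c [ 549.7 -175.9] size [
[... 1039 characters left out ...]
z 9.4 med [452.1 275.9]
tongs 170 c [420.8 245.5] size [20.5 50.8] ang 42.7 z 9.7 med [421.6 245.3]
tongs 24 c [393.3 329.6] size [ 8.  19.1] ang 57.9 z 7.6 med [392.3 329.2]
tongs 16 c [366.2 322.6] size [ 7.2 10.5] ang 2.0 z 6.8 med [366.2 323. ]
tongs 27 c [347.3 374.4] size [14.1 14.9] ang 2.1 z 6.6 med [347.3 372.7]
tongs 17 c [332.2 363.3] size [ 7.  11.7] ang 5.0 z 7.1 med [331.1 363.9]
tongs 25 c [323.6 386.3] size [ 9.3 12.7] ang 4.4 z 7.1 med [323.5 386.8]
tongs 184 c [295.8 408.9] size [22.6 56.8] ang 48.7 z 9.5 med [295.1 410. ]
bottle 679 c [739.7 173.6] size [48.2 55.7] ang 27.8 z 100.2 med [732.5 169.4]
cups 872 c [735.6  -1.9] size [75.6 73.6] ang 1.0 z 99.7 med [733.1  -1.4]
```

View pics/crop1.png

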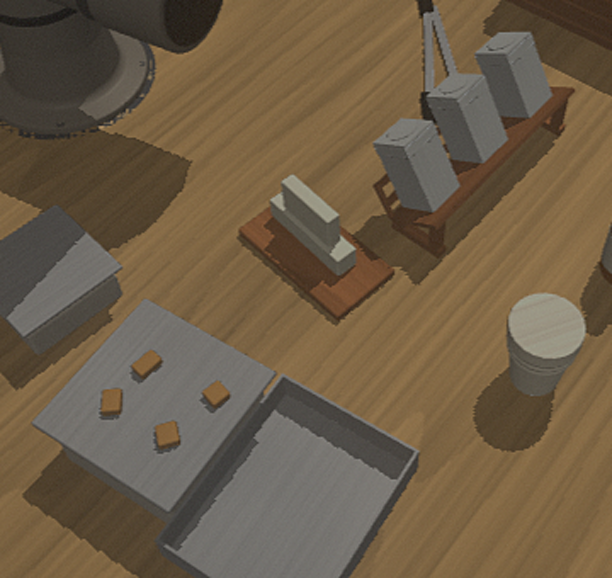

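The platform measures 164 mm, so the scale at (445,265) is the right one; the near grey one is only about 125 mm. The crop confirms four chips on it, the pan behind, and the scraper on its board beside the rack. Now I move to the scraper.

```bash
python3 -m handwheel '[21,40,0,-0.064,0.6,21,40,0,-0.064,0.6,21,40,0,-0.064,0.6,21,40,0,-0.064,0.6,21,40,0,-0.064,0.6,21,40,0,-0.064,0.6,21,40,0,-0.064,0.6,21,40,0,-0.064,0.6]' 15
python3 -m handwheel '[21,41,0,0,0.6,21,41,0,0,0.6,21,41,0,0,0.6,20,41,0,0,0.6,0,0,0,0,0.6,0,0,0,0,0.6]'
```

```text
time: 0.9
tool_pos: [0.3428, -0.1734, 0.2407]
tool_rot: [3.142, -0.0, -0.176]
contact_force: [1.0, -0.4, 0.1]
opening: 0.055
grip_force: 0.0
time: 1.5
tool_pos: [0.4253, -0.0102, 0.2403]
tool_rot: [3.141, 0.001, -0.17]
contact_force: [-0.1, -0.3, -0.6]
opening: 0.055
grip_force: 0.0
```

```bash
python3 -m handwheel '[0,0,-40,0,0.6,0,0,-40,0,0.6,0,0,-40,0,0.6,0,0,-26,0,0.6,0,0,-20,0,0.6,0,0,0,0,0.6]'
python3 -m handwheel '[0,0,0,0,0,0,0,0,0,0,0,0,0,0,0,0,0,0,0,0,0,0,0,0,0]' 25
python3 -c "
from h import *
shot('wrist','w1.png')"
```

```text
time: 2.1
tool_pos: [0.4233, -0.0122, 0.0727]
tool_rot: [3.141, 0.006, -0.176]
contact_force: [-0.2, 0.1, 0.9]
opening: 0.055
grip_force: 0.0
time: 2.6
tool_pos: [0.4258, -0.0112, 0.0753]
tool_rot: [3.141, -0.001, -0.173]
contact_force: [-0.2, 0.5, 0.6]
opening: 0.0196
grip_force: 0.0
```

View pics/w1.png

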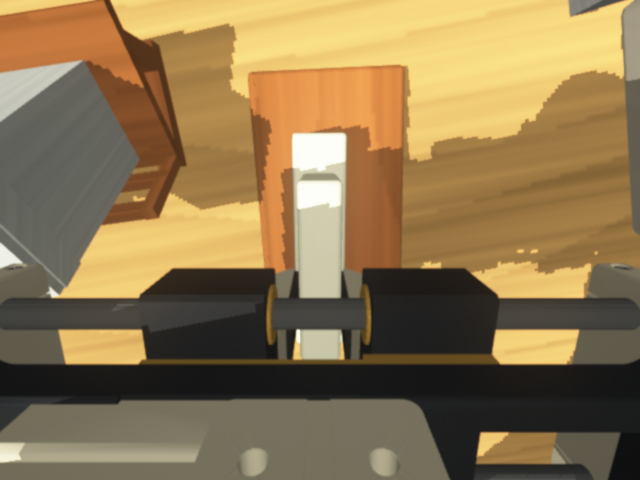

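The wrist view shows the fingers either side of the ridge (320,300), square to it, with the tin well off to the left. Next I finish closing, lift and carry it to the scale's near edge.

```bash
python3 -m handwheel '[0,0,0,0,0,0,0,0,0,0,0,0,10,0,0,0,0,30,0,0,0,0,30,0,0,0,0,30,0,0,0,0,0,0,0]' 25
python3 -m handwheel '[-1,-29,0,-0.143,0,-1,-29,0,-0.143,0,-1,-29,0,-0.143,0,-1,-29,0,-0.143,0,-1,-29,0,-0.143,0,-1,-29,0,-0.143,0,-1,-29,0,-0.143,0,-2,-29,0,-0.143,0]'
python3 -m handwheel '[-2,-29,0,-0.144,0,0,0,0,0,0,0,0,0,0,0]'
python3 -c "
from h import *
p,d,K=shot('top');cv2.imwrite('pics/t2.png',cv2.resize(p[200:320,340:520],None,fx=4,fy=4,interpolation=2))
p,d,c=shot('scene'); cv2.imwrite('pics/s2.png',p)"
```

```text
time: 3.35
tool_pos: [0.4275, -0.0115, 0.1784]
tool_rot: [3.141, -0.007, -0.173]
contact_force: [-0.1, 0.5, -1.4]
opening: 0.0179
grip_force: 25.0
time: 4.15
tool_pos: [0.4159, -0.2439, 0.1738]
tool_rot: [3.14, 0.002, -1.323]
contact_force: [-0.3, -0.7, -1.5]
opening: 0.0179
grip_force: 25.0
time: 4.45
tool_pos: [0.4138, -0.2719, 0.1737]
tool_rot: [3.14, 0.002, -1.461]
contact_force: [1.1, 0.1, -1.8]
opening: 0.0182
grip_force: 25.0
```

View pics/s2.png

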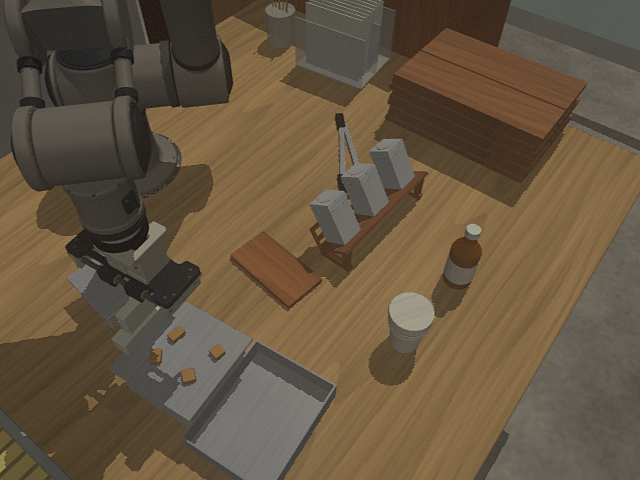

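The scraper hangs level at (140,325) above the platform's near edge, clear of the chips. I check its edge position before lowering.

```bash
python3 - <<'E'
from h import *
p,d,K,T=load('scene'); W=cloud(d.astype(float),K,T)
a=np.radians(6.2); ux=np.array([np.cos(a),np.sin(a)]); uy=np.array([-ux[1],ux[0]])
q=W[280:370,90:200].reshape(-1,3)
Q=np.c_[(q[:,:2]-[.4806,-.2847])@ux,(q[:,:2]-[.4806,-.2847])@uy,q[:,2]]*1000
f=Q[(Q[:,2]>100)&(Q[:,2]<135)&(abs(Q[:,1])<75)&(Q[:,0]<-20)&(Q[:,0]>-100)]
print(len(f)); 
for lo in(-60,-40,-20,0,20,40):
    g=f[(f[:,1]>=lo)&(f[:,1]<lo+20)]; print(lo,np.round(np.percentile(g,[1,50,99],axis=0),1).tolist() if len(g) else 0)
g=Q[(abs(Q[:,2]-80)<5)]; print('plat z',np.median(g[:,2]))
E
```

```text
486
-60 [[-75.2, -57.3, 109.2], [-50.6, -54.5, 122.5], [-47.9, -40.6, 134.6]]
-40 [[-51.6, -39.8, 108.6], [-49.8, -29.5, 122.8], [-48.2, -20.3, 134.7]]
-20 [[-51.4, -19.8, 110.3], [-49.8, -9.7, 123.6], [-48.1, -0.2, 134.9]]
0 [[-52.3, 0.7, 109.4], [-49.9, 10.7, 122.4], [-48.2, 19.7, 134.7]]
20 [[-51.5, 20.1, 112.0], [-50.3, 22.2, 124.5], [-48.9, 24.0, 133.4]]
40 0
plat z 77.96336942258479
```

```bash
python3 -m handwheel '[0,0,-14,0,0,0,0,-14,0,0,0,0,0,0,0,0,0,0,0,0]'
python3 -m handwheel '[12,1.3,0,0,0,12,1.3,0,0,0,12,1.3,0,0,0,12,1.3,0,0,0,12,1.3,0,0,0,12,1.3,0,0,0,12,1.3,0,0,0,0,0,0,0,0]'
python3 -c "
from h import *
p,d,c=shot('scene');cv2.imwrite('pics/s3.png',cv2.resize(p[200:480,50:370],None,fx=2,fy=2))"
```

```text
time: 4.95
tool_pos: [0.4146, -0.2714, 0.1469]
tool_rot: [3.141, 0.0, -1.46]
contact_force: [0.3, 0.1, -1.0]
opening: 0.0178
grip_force: 25.0
time: 5.75
tool_pos: [0.5001, -0.2629, 0.1466]
tool_rot: [-3.141, -0.0, -1.46]
contact_force: [-0.0, 0.0, -2.2]
opening: 0.0177
grip_force: 25.0
```

View pics/s3.png

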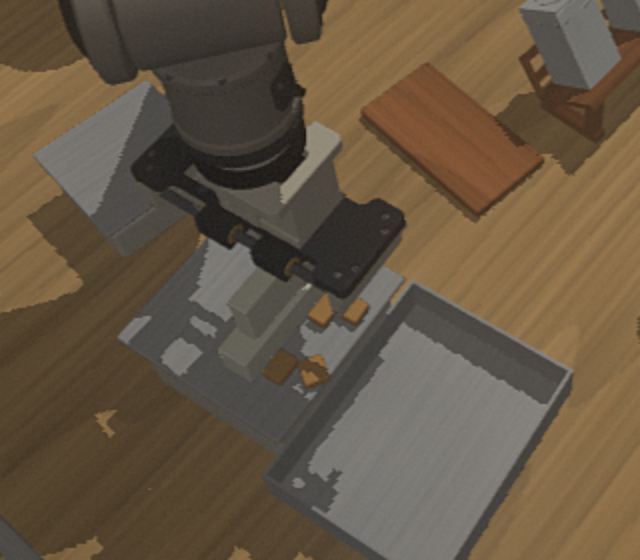

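All four chips, at (320,312), (355,311), (280,368) and (313,372) in the crop, are moving ahead of the block. I carry on over the edge.

```bash
python3 -m handwheel '[9,1,0,0,0,9,1,0,0,0,9,1,0,0,0,9,1,0,0,0,9,1,0,0,0,9,1,0,0,0,9,1,0,0,0,6,0.7,0,0,0]'
python3 -m handwheel '[3,0.3,0,0,0,0,0,0,0,0,0,0,0,0,0,0,0,0,0,0]'
python3 -c "
from h import *
p,d,c=shot('scene');cv2.imwrite('pics/s4.png',cv2.resize(p[200:480,50:370],None,fx=2,fy=2))"
```

```text
time: 6.6
tool_pos: [0.5684, -0.2552, 0.1466]
tool_rot: [-3.142, -0.0, -1.461]
contact_force: [1.0, -0.1, -1.1]
opening: 0.0174
grip_force: 25.0
time: 7.0
tool_pos: [0.5702, -0.2551, 0.1468]
tool_rot: [3.141, 0.0, -1.461]
contact_force: [0.0, -0.2, -2.1]
opening: 0.0179
grip_force: 25.0
```

View pics/s4.png

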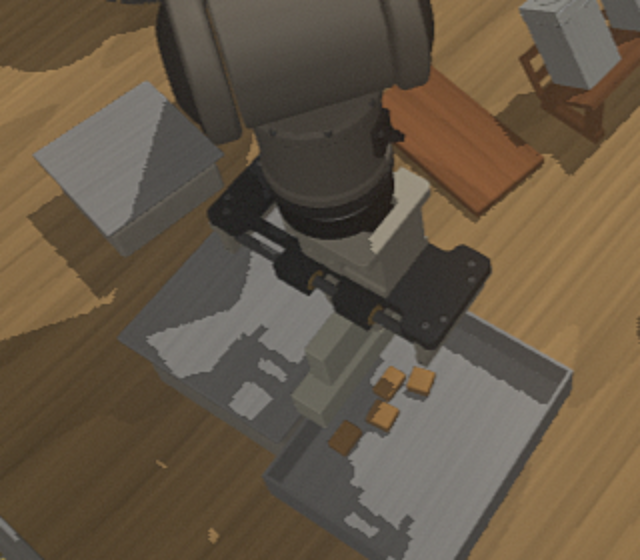

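```bash
python3 - <<'E'
from h import *
p,d,K,T=load('scene'); W=cloud(d.astype(float),K,T)
hsv=cv2.cvtColor(p,cv2.COLOR_BGR2HSV); m=((hsv[...,1]>120)).astype(np.uint8); m[:370]=0;m[:,:200]=0;m[:,280:]=0
a=np.radians(6.2); R=np.array([[np.cos(a),-np.sin(a)],[np.sin(a),np.cos(a)]])
n,l,st,_=cv2.connectedComponentsWithStats(m)
for i in range(1,n):
    if st[i,4]>20: q=W[l==i]; print(st[i],np.round(((np.median(q[:,:2],0)-[.6316,-.2687])@R)*1000),np.round(q[:,2].max()*1000))
E
python3 -m handwheel '[0,0,18,0,0,0,0,18,0,0,0,0,0,0,0]'
python3 -m handwheel '[-16,26,0,0.143,0,-16,26,0,0.143,0,-16,26,0,0.143,0,-16,26,0,0.143,0,-16,26,0,0.143,0,-16,26,0,0.143,0,-16,26,0,0.143,0,-16,26,0,0.143,0]'
python3 -m handwheel '[-15,29,0,0.144,0,0,0,0,0,0,0,0,0,0,0]'
```

```text
[237 383  16  17 123] [-48.  22.] 15.0
[254 384  13  14 127] [nan nan] nan
[234 400  15  16 140] [nan nan] nan
[215 411  16  17 103] [-52. -37.] 14.0
time: 7.35
tool_pos: [0.5716, -0.2559, 0.1855]
tool_rot: [-3.137, -0.003, -1.461]
contact_force: [0.3, 0.0, -0.8]
opening: 0.0181
grip_force: 25.0
time: 8.15
tool_pos: [0.4413, -0.0461, 0.1821]
tool_rot: [3.141, 0.001, -0.312]
contact_force: [0.2, 0.4, -1.1]
opening: 0.0179
grip_force: 25.0
time: 8.45
tool_pos: [0.4273, -0.0178, 0.1826]
tool_rot: [3.141, -0.0, -0.173]
contact_force: [0.6, -0.8, -2.6]
opening: 0.0181
grip_force: 25.0
```

```bash
python3 -m handwheel '[0,0,-30,0,0,0,0,-30,0,0,0,0,-30,0,0,0,0,-10,0,0,0,0,-4,0,0,0,0,0,0,0]'
python3 -m handwheel '[0,0,-2,0,0,0,0,-1,0,0,0,0,0,0,0,0,0,0,0,0]'
```

```text
time: 9.05
tool_pos: [0.4281, -0.0186, 0.079]
tool_rot: [3.141, -0.0, -0.174]
contact_force: [0.3, -0.3, -1.6]
opening: 0.018
grip_force: 25.0
time: 9.45
tool_pos: [0.4278, -0.0181, 0.0761]
tool_rot: [3.141, -0.001, -0.173]
contact_force: [0.5, 0.6, -1.6]
opening: 0.0182
grip_force: 25.0
```

```bash
python3 -m handwheel '[0,0,-1,0,0,0,0,0,0,0,0,0,0,0,0.5,0,0,0,0,0.5,0,0,0,0,0.5,0,0,5,0,0.5,0,0,40,0,0.5]'
python3 -m handwheel '[0,0,50,0,0.5,0,0,50,0,0.83,15,23,10,0.027,0.83,15,23,0,0.027,0.83,15,24,0,0.027,0.83,15,24,0,0.027,0.83,14,23,0,0.027,0.83,0,0,0,0,0.83]'
python3 -m handwheel '[0,0,0,0,0.83]'
python3 - <<'E'
from h import *
p,d,c=shot('scene')
p,d,c=shot('wrist'); cv2.imwrite('pics/w5.png',p)
E
```

```text
time: 10.15
tool_pos: [0.425, -0.0176, 0.1175]
tool_rot: [-3.141, 0.009, -0.173]
contact_force: [1.0, -0.3, 0.1]
opening: 0.0453
grip_force: 0.0
time: 10.95
tool_pos: [0.5025, 0.1011, 0.2298]
tool_rot: [-3.141, -0.001, -0.035]
contact_force: [-0.7, 0.8, -0.6]
opening: 0.0763
grip_force: 0.0
time: 11.05
tool_pos: [0.5012, 0.0991, 0.2296]
tool_rot: [3.141, 0.001, -0.037]
contact_force: [0.5, -0.8, -0.7]
opening: 0.0761
grip_force: 0.0
```

View pics/w5.png

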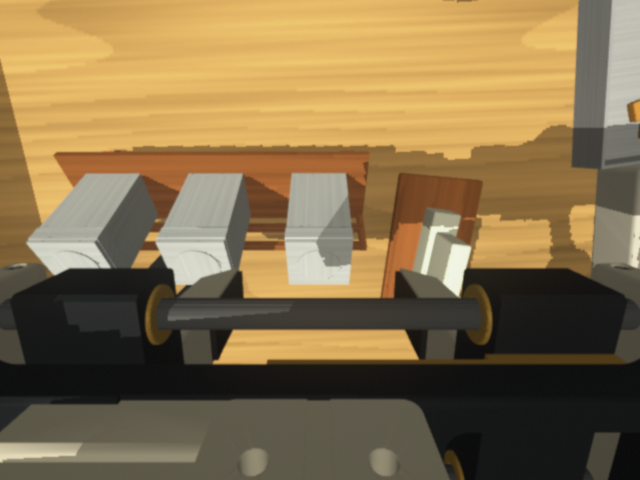

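The scraper stands upright on its board at (440,245). Tin c at (320,230) is centred between the fingers. I descend, grip and feel its weight.

```bash
python3 -m handwheel '[0,0,-40,0,0.83,0,0,-40,0,0.83,0,0,-30,0,0.83,0,0,-15,0,0.83,0,0,-10,0,0.83,0,0,0,0,0.83]'
python3 -m handwheel '[0,0,0,0,0,0,0,0,0,0,0,0,0,0,0,0,0,0,0,0,0,0,0,0,0,0,0,0,0,0]' 15
python3 -m handwheel '[0,0,4,0,0,0,0,4,0,0,0,0,0,0,0,0,0,0,0,0,0,0,0,0,0]'; python3 -m handwheel '[0,0,0,0,0]'
```

```text
time: 11.75
tool_pos: [0.5009, 0.0983, 0.094]
tool_rot: [3.141, 0.002, -0.039]
contact_force: [-0.2, -0.5, 0.1]
opening: 0.0762
grip_force: 0.0
time: 12.35
tool_pos: [0.5018, 0.0989, 0.0954]
tool_rot: [3.142, -0.001, -0.038]
contact_force: [0.0, -0.5, 5.2]
opening: 0.05
grip_force: 15.0
time: 12.85
tool_pos: [0.5014, 0.0989, 0.1025]
tool_rot: [3.141, 0.0, -0.038]
contact_force: [0.7, -0.8, -1.2]
opening: 0.0501
grip_force: 15.0
time: 12.95
tool_pos: [0.5014, 0.0989, 0.1026]
tool_rot: [3.141, 0.0, -0.038]
contact_force: [0.0, 0.1, -1.2]
opening: 0.05
grip_force: 15.0
```

Only −1.2 N, so tin c is light. I put it back and try tin b.

```bash
python3 -m handwheel '[0,0,-4,0,0,0,0,-4,0,0,0,0,0,0,0,0,0,0,0,0.3,0,0,0,0,0.83,0,0,0,0,0.83,0,0,0,0,0.83,0,0,0,0,0.83]'
python3 -m handwheel '[0,0,25,0,0.83,0,0,30,0,0.83,0,0,25,0,0.83,1,30,0,0,0.83,1,32,0,0,0.83,1.5,32,0,0,0.83,0,0,0,0,0.83]'
python3 -m handwheel '[0,0,-30,0,0.83,0,0,-25,0,0.83,0,0,-15,0,0.83,0,0,-10,0,0.83,0,0,0,0,0.83]'
python3 -m handwheel '[0,0,0,0,0,0,0,0,0,0,0,0,0,0,0,0,0,0,0,0,0,0,0,0,0,0,0,0,0,0]' 15
python3 -m handwheel '[0,0,4,0,0,0,0,4,0,0,0,0,0,0,0,0,0,0,0,0,0,0,0,0,0]'; python3 -m handwheel '[0,0,0,0,0]'
```

```text
time: 13.75
tool_pos: [0.5016, 0.0989, 0.0948]
tool_rot: [3.142, -0.0, -0.038]
contact_force: [-0.0, 0.1, -0.8]
opening: 0.0742
grip_force: 0.0
time: 14.45
tool_pos: [0.5049, 0.196, 0.1748]
tool_rot: [-3.14, -0.001, -0.035]
contact_force: [-0.0, -0.7, -0.0]
opening: 0.0762
grip_force: 0.0
time: 14.95
tool_pos: [0.5044, 0.1922, 0.0936]
tool_rot: [3.141, 0.002, -0.039]
contact_force: [-0.1, 0.0, 0.0]
opening: 0.0763
grip_force: 0.0
time: 15.55
tool_pos: [0.5053, 0.1931, 0.0954]
tool_rot: [-3.141, -0.001, -0.038]
contact_force: [-0.9, 0.0, 5.4]
opening: 0.0499
grip_force: 15.0
time: 16.05
tool_pos: [0.5047, 0.1929, 0.1024]
tool_rot: [3.141, 0.001, -0.038]
contact_force: [0.2, -0.2, -6.3]
opening: 0.0499
grip_force: 15.0
time: 16.15
tool_pos: [0.5048, 0.1929, 0.1025]
tool_rot: [3.141, 0.001, -0.038]
contact_force: [-0.1, 0.0, -5.3]
opening: 0.05
grip_force: 15.0
```

Tin b pulls −5.8 N, so it is the full one. I lift it straight up and carry it over the scale.

```bash
python3 -m handwheel '[0,0,15,0,0,0,0,20,0,0,0,0,25,0,0,0,0,25,0,0,0,0,25,0,0,0,0,20,0,0,0,0,0,0,0]' 20
python3 -m handwheel '[-2,-15,0,0,0,-4,-30,0,0,0,-4,-32,0,0,0,-4,-32,0,0,0,-4,-32,0,0,0,-4,-32,0,0,0,-4,-32,0,0,0,-4,-32,0,0,0]'
python3 -m handwheel '[-4,-32,0,0,0,-4,-32,0,0,0,-4,-32,0,0,0,-4,-32,0,0,0,-4,-32,0,0,0,-4,-32,0,0,0,-4,-32,0,0,0,-2,-17,0,0,0]'
python3 -m handwheel '[0,0,-15,0,0,0,0,-15,0,0,0,0,0,0,0,0,0,0,0,0]'
python3 - <<'E'
from h import *
p,d,c=shot('scene'); cv2.imwrite('pics/s6.png',cv2.resize(p[120:400,50:450],None,fx=2,fy=2))
W=cloud(d.astype(float),[c['fx'],c['fy'],c['cx'],c['cy']],np.array(c['world_to_cam']))
q=W.reshape(-1,3)*1000
s=q[(abs(q[:,1]+285)<40)&(q[:,0]>400)&(q[:,0]<540)&(q[:,2]>100)&(q[:,2]<190)]
for z in range(100,190,10):
    g=s[(s[:,2]>=z)&(s[:,2]<z+10)]; print(z,len(g),np.round(np.percentile(g,[2,98],axis=0)).tolist() if len(g) else '')
E
```

```text
time: 16.85
tool_pos: [0.5064, 0.1933, 0.2355]
tool_rot: [-3.14, -0.006, -0.038]
contact_force: [1.3, 0.2, -6.0]
opening: 0.0498
grip_force: 20.0
time: 17.65
tool_pos: [0.4734, -0.0457, 0.2311]
tool_rot: [-3.141, 0.003, -0.038]
contact_force: [0.6, 0.8, -5.0]
opening: 0.0496
grip_force: 20.0
time: 18.45
tool_pos: [0.4433, -0.2874, 0.2309]
tool_rot: [-3.141, 0.003, -0.04]
contact_force: [0.5, -0.2, -6.0]
opening: 0.0496
grip_force: 20.0
time: 18.85
tool_pos: [0.4446, -0.2847, 0.2021]
tool_rot: [-3.14, 0.002, -0.038]
contact_force: [-0.7, 0.3, -5.2]
opening: 0.0502
grip_force: 20.0
100 0 
110 0 
120 0 
130 1 [[449.0, -311.0, 140.0], [449.0, -311.0, 140.0]]
140 17 [[443.0, -311.0, 142.0], [467.0, -310.0, 150.0]]
150 37 [[439.0, -312.0, 150.0], [487.0, -297.0, 160.0]]
160 230 [[447.0, -312.0, 161.0], [493.0, -263.0, 170.0]]
170 264 [[457.0, -312.0, 170.0], [489.0, -263.0, 180.0]]
180 279 [[455.0, -314.0, 180.0], [483.0, -263.0, 190.0]]
```

View pics/s6.png

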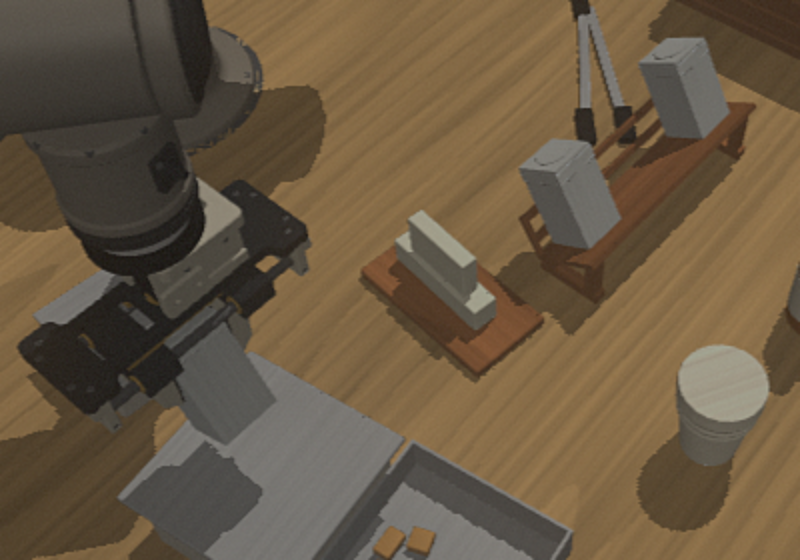

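The picture shows the full tin still leaning about 30° in the jaws at (225,380), and the other two still in their places. I lower it to edge contact and roll it upright against the platform.

```bash
python3 -m handwheel '[2,0,-15,0,0,2,0,-15,0,0,1,0,-15,0,0,0,0,-7,0,0,0,0,0,0,0,0,0,0,0,0]' 15
python3 -m handwheel '[0,0,-3,0,0,0,0,-3,0,0,0,0,0,0,0,0,0,0,0,0]'
python3 -m handwheel '[0,0,-3,0,0,0,0,-2,0,0,0,0,0,0,0,0,0,0,0,0]'
```

```text
time: 19.5
tool_pos: [0.4504, -0.2853, 0.1515]
tool_rot: [3.141, -0.001, -0.038]
contact_force: [0.5, -0.7, -6.2]
opening: 0.0501
grip_force: 15.0
time: 19.9
tool_pos: [0.45, -0.2851, 0.1448]
tool_rot: [3.141, 0.0, -0.038]
contact_force: [0.1, 0.3, -5.6]
opening: 0.0498
grip_force: 15.0
time: 20.3
tool_pos: [0.4503, -0.2853, 0.14]
tool_rot: [3.141, -0.001, -0.038]
contact_force: [1.4, -0.7, -3.0]
opening: 0.0499
grip_force: 15.0
```

Contact: 2.6 N is now carried by the platform. I press a little more and roll towards +x.

```bash
python3 -m handwheel '[0,0,-3,0,0,3,0,-1,0,0,3,0,0,0,0,3,0,0,0,0,0,0,0,0,0]' 10
python3 -m handwheel '[3,0,0,0,0,3,0,0,0,0,3,0,0,0,0,0,0,0,0,0]'
python3 - <<'E'
from h import *
p,d,c=shot('scene'); cv2.imwrite('pics/s7.png',cv2.resize(p[200:400,70:330],None,fx=2.5,fy=2.5))
E
```

```text
time: 20.8
tool_pos: [0.4597, -0.2855, 0.136]
tool_rot: [3.141, -0.001, -0.038]
contact_force: [-0.2, -2.9, -0.9]
opening: 0.0501
grip_force: 10.0
time: 21.2
tool_pos: [0.4685, -0.2851, 0.1357]
tool_rot: [3.141, -0.0, -0.038]
contact_force: [-0.1, -2.0, -1.5]
opening: 0.0498
grip_force: 10.0
```

View pics/s7.png

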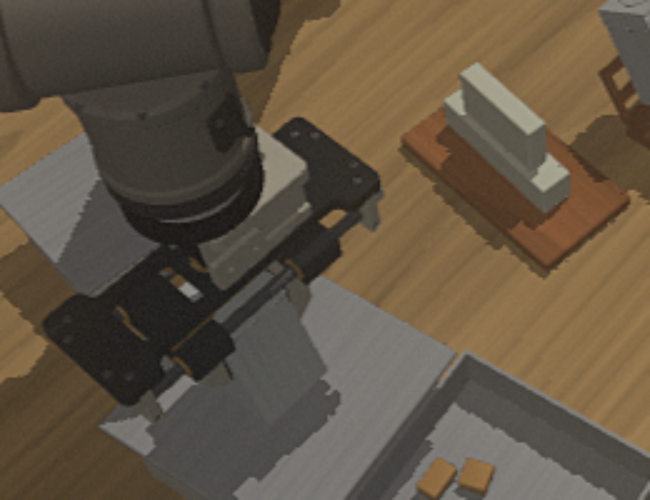

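The tin at (280,365) still leans and it's hard to judge how far by eye, so I measure the far face's slope.

```bash
cat > tilt.py <<'E'
from h import *
p,d,c=shot('scene')
W=cloud(d.astype(float),[c['fx'],c['fy'],c['cx'],c['cy']],np.array(c['world_to_cam'])).reshape(-1,3)*1000
s=W[(abs(W[:,1]+285)<22)&(W[:,0]>440)&(W[:,0]<560)&(W[:,2]>84)&(W[:,2]<150)]
b=[]
for z in range(84,150,4):
    g=s[(s[:,2]>=z)&(s[:,2]<z+4)]
    if len(g)>8: b.append((np.median(g[:,0]),z+2,len(g)))
b=np.array(b); print(np.round(b).tolist())
k=b[(b[:,1]>100)&(b[:,1]<132)]; print('tilt deg',np.degrees(np.arctan(-np.polyfit(k[:,1],k[:,0],1)[0])))
o=robot.observe(); print(o['tool_pos'],o['contact_force'])
E
python3 tilt.py
```

```text
[[502.0, 86.0, 22.0], [502.0, 90.0, 48.0], [501.0, 94.0, 58.0], [499.0, 98.0, 51.0], [498.0, 102.0, 53.0], [497.0, 106.0, 59.0], [496.0, 110.0, 52.0], [495.0, 114.0, 51.0], [494.0, 118.0, 57.0], [492.0, 122.0, 56.0], [491.0, 126.0, 59.0], [490.0, 130.0, 56.0], [489.0, 134.0, 61.0], [487.0, 138.0, 50.0], [486.0, 142.0, 54.0], [485.0, 146.0, 64.0], [484.0, 150.0, 36.0]]
tilt deg 17.177059482203187
[ 0.46847494 -0.28506091  0.13577745] [ 0.87126733 -3.25111456 -1.92449949]
```

17° now, so the rolling works. I carry on.

```bash
python3 -m handwheel '[3,0,0,0,0,3,0,-1,0,0,3,0,-1,0,0,3,0,-1,0,0,0,0,0,0,0,0,0,0,0,0]'; python3 tilt.py
```

```text
time: 21.9
tool_pos: [0.4805, -0.2851, 0.1328]
tool_rot: [3.141, -0.001, -0.038]
contact_force: [1.3, -2.1, -1.1]
opening: 0.0498
grip_force: 10.0
[[504.0, 86.0, 44.0], [503.0, 90.0, 44.0], [503.0, 94.0, 40.0], [502.0, 98.0, 43.0], [502.0, 102.0, 46.0], [501.0, 106.0, 45.0], [500.0, 110.0, 43.0], [500.0, 114.0, 41.0], [500.0, 118.0, 45.0], [499.0, 122.0, 46.0], [498.0, 126.0, 48.0], [498.0, 130.0, 48.0], [497.0, 134.0, 48.0], [496.0, 138.0, 54.0], [496.0, 142.0, 34.0], [495.0, 146.0, 50.0], [495.0, 150.0, 24.0]]
tilt deg 8.086783256761548
[ 0.48045754 -0.28509832  0.13287179] [ 0.59705426 -1.93019985 -0.5850932 ]
```

```bash
python3 -m handwheel '[3,0,-1,0,0,3,0,-1,0,0,3,0,-1,0,0,0,0,0,0,0,0,0,0,0,0]'; python3 tilt.py
```

```text
time: 22.45
tool_pos: [0.4893, -0.285, 0.1297]
tool_rot: [3.142, -0.0, -0.038]
contact_force: [0.7, -3.2, -1.5]
opening: 0.0499
grip_force: 10.0
[[506.0, 86.0, 35.0], [506.0, 90.0, 36.0], [505.0, 94.0, 36.0], [505.0, 98.0, 38.0], [505.0, 102.0, 33.0], [505.0, 106.0, 38.0], [505.0, 110.0, 32.0], [505.0, 114.0, 39.0], [505.0, 118.0, 39.0], [504.0, 122.0, 35.0], [505.0, 126.0, 39.0], [505.0, 130.0, 35.0], [505.0, 134.0, 41.0], [504.0, 138.0, 41.0], [504.0, 142.0, 32.0], [504.0, 146.0, 34.0], [504.0, 150.0, 22.0]]
tilt deg 0.794674454425228
[ 0.48931487 -0.28500431  0.12977267] [-0.25141004 -2.20396814 -1.59938624]
```

It is upright (0.8°) and centred at x≈480. I let the weight down, release and retreat.

```bash
python3 -m handwheel '[0,0,-1,0,0,0,0,-1,0,0,0,0,0,0,0,0,0,0,0,0.65,0,0,0,0,0.85,0,0,0,0,0.85,0,0,0,0,0.85,0,0,5,0,0.85]'
python3 -m handwheel '[0,0,20,0,0.85,0,0,30,0,0.85,0,0,40,0,0.85,-30,0,40,0,0.85,-40,0,20,0,0.85,-40,0,0,0,0.85,0,0,0,0,0.85,0,0,0,0,0.85]'
python3 tilt.py; python3 - <<'E'
from h import *
p,d,c=shot('top','t8.png')
W=cloud(d.astype(float),[c['fx'],c['fy'],c['cx'],c['cy']],np.array(c['world_to_cam']))
q=W.reshape(-1,3)*1000
g=q[(abs(q[:,0]-480)<60)&(abs(q[:,1]+285)<60)&(q[:,2]>140)&(q[:,2]<185)]
print('lid',cv2.minAreaRect(g[:,:2].astype(np.float32)),np.median(g[:,2]))
g=q[(abs(q[:,0]-480)<90)&(abs(q[:,1]+285)<90)&(abs(q[:,2]-75)<9)]; print('plat z',np.median(g[:,2]))
for y0 in(99,193,288):
    g=q[(abs(q[:,0]-500)<60)&(abs(q[:,1]-y0)<45)&(q[:,2]>90)]
    if len(g)>50: print('tin',cv2.minAreaRect(g[:,:2].astype(np.float32)))
E
```

```text
time: 23.3
tool_pos: [0.4886, -0.2847, 0.1323]
tool_rot: [-3.141, 0.001, -0.038]
contact_force: [0.5, 0.2, -0.3]
opening: 0.0776
grip_force: 0.0
time: 24.1
tool_pos: [0.3787, -0.2852, 0.2836]
tool_rot: [3.141, -0.001, -0.04]
contact_force: [-0.0, -0.5, 0.4]
opening: 0.078
grip_force: 0.0
[[506.0, 86.0, 30.0], [506.0, 90.0, 36.0], [506.0, 94.0, 28.0], [506.0, 98.0, 32.0], [505.0, 102.0, 33.0], [506.0, 106.0, 33.0], [506.0, 110.0, 35.0], [506.0, 114.0, 34.0], [506.0, 118.0, 33.0], [506.0, 122.0, 38.0], [506.0, 126.0, 35.0], [506.0, 130.0, 39.0], [506.0, 134.0, 30.0], [506.0, 138.0, 35.0], [506.0, 142.0, 38.0], [506.0, 146.0, 32.0], [506.0, 150.0, 22.0]]
tilt deg -0.11256721180506267
[ 0.37938836 -0.28526507  0.28321467] [-0.34365783  0.39002378 -0.4054599 ]
lid ((480.16314697265625, -283.6207275390625), (52.134525299072266, 51.17195129394531), 87.73682403564453) 161.58881811284863
plat z 71.44858132517832
tin ((495.31256103515625, 99.50926208496094), (50.676334381103516, 69.61058807373047), 88.70580291748047)
tin ((503.26318359375, 288.58612060546875), (51.515140533447266, 69.82192993164062), 87.96228790283203)
```

View pics/t8.png

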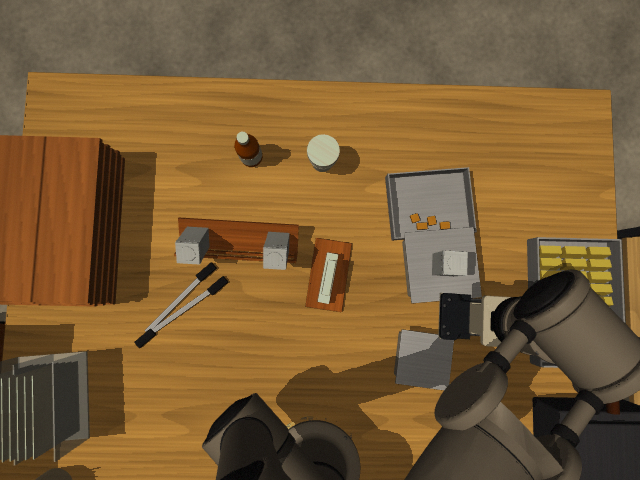

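The top view shows the four chips in the pan (430,222), the scraper on its board (328,275), the full tin mid-platform (455,262), which it presses about 8.5 mm down, and the two light tins in their places (192,245) and (276,250). The bystanders are unmoved, so I hand in.

```bash
python3 -c "
from cell import robot
print(robot.hand_in())"
```

```text
the job is handed in; nothing more can be done
None
```

I handed the job in: the chips are in the pan, the scraper is back upright on its board, the full tin (tin b) stands mid-platform, and the two light tins are in their places; hand-in returned no verdict.

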